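# Shift the finishing machine into third

## Robot

A 6-joint arm with a two-finger parallel gripper is mounted at the origin on the work surface. World frame = base frame: x ahead of the robot, y to its left, z up, the work surface at z = 0. Lengths are in m, angles in degrees, forces in N, time in s.
With the tool pointing down it reaches from about 0.25 to 0.725 m from the base axis. Payload 9.7 kg.
Tool frame: the origin (TCP) lies midway between the tips of the shut fingers; the grasp point (between the pads) lies 19 mm behind it (bot.grasp_offset is the distance from the TCP to the grasp point, in m); z points along the fingers, x is the direction in which the jaws open and shut, and the axes are right-handed (so a half turn about z gives the same grasp; the last joint's range is limited). The gripper opens to 85 mm and grips with 20 to 120 N. Pads are 22 mm wide; open, the fingers measure 114 mm over their backs; the gripper's body (76 mm by 85 mm) begins 54 mm behind the grasp point. The pads swing forward as they close: fully open they stand 13 mm farther back than shut.
Start: joints at [-67.666, 4.979, 10.078, 95.1, 0, 90], TCP at [0.209, -0.509, 0.231] pointing down, gripper open.
Joint ranges: [-179.16, 179.16], [-48.56, 103.87], [-65.8, 70.77], [-126.05, 130.52], [-82.76, 87.17], [-180, 180]. Speed limits (degrees/s): [127.2, 127.2, 147.25, 180, 180, 180].

## Interface

Orientations are given as [roll, pitch, yaw] about the fixed x, y, z axes, in that order (R = Rz(yaw) Ry(pitch) Rx(roll)).
In Python, from workcell import bot gives the robot as it stands.
- The arm moves only by the tool send_rows, never from a script. Its argument "targets" is a list of rows, each a list of 5 numbers: the closure, from 0 (fully open) to 1 (shut), then the shift along the world's x, y, z in mm, then the turn about the world's z in degrees. A call has 1 to 10 rows; each row is the pose to reach, as a shift and turn from the pose commanded when the call began; what a row does not reach only later rows make up. A row lasts 1/8 s, in which the tool goes at most 62.5 mm and 10.7 degrees, less where a joint would pass 70% of its speed; a pose out of reach is approached as far as the arm can. A call with a gripper value outside its range is refused whole. The fingers move at their own pace and stop on an object; "squeeze" is the grip in N (left out, the last holds). Time passes only in rows, so rows that repeat a pose let the fingers close. It gives the time, the measured TCP pose, the force and the opening at its end, in the units of the state.
- bot.get_obs(): the state, without advancing time (a new reading comes with each control period).
- bot.camera(name): name is "side" or "top" or "wrist"; returns a dict with "pixels" (384x512x3 uint8, red, green, blue), "intrinsics" (3x3 intrinsics, pixels), "view" (4x4, takes a point from world to camera coordinates); the wrist camera has in their place "mount" (4x4, takes a point from camera to tool coordinates, whose origin is the TCP and whose axes are the tool frame's). Camera axes: x right, y down, z forward; pixel columns grow to the right and rows downward; lengths in m; the calibration is good to about 2 mm. The wrist camera is an equidistant fisheye: a pixel r from the principal point sees the ray r / f radians off the axis. A picture is of the moment at which its call begins: read the wrist's pose just before it. There is no depth.
- bot.job_done(): hands the job in, once; it reports no verdict.
The state is a dict: "time": time; "q": joint angles; "qd": joint speeds; "joint_efforts": joint torques, N m; "ee_pos": TCP position; "tcp_rot": TCP orientation; "wrist_force": force on the tool from outside, world axes, zero at the start; "torque": the same for the moment, N m; "opening": finger opening in m.
Only numpy, scipy, OpenCV 4.12 (cv2) and the standard library are available. Lean on these libraries where they do the work, as an engineer would, in place of code of your own. Each camera call takes 0.05 s, during which the arm holds its last target.

## Task

Push the red-knobbed gear lever of the green finishing machine into third: bring it to the cross slot of its H-shaped gate, across to the right-hand side, then forward, away from the robot, until it is fully home in the slot marked with three dots. Only push it with the fingertips or the outside of the fingers, without squeezing it or forcing it, and do not let it run back into the fourth slot on the way. Leave everything else where it is, let go of the lever and move clear.

Things in the scene. Friction and masses are not known exactly. Their poses are not given: they have to be found in the camera images.
- gearbox: Fixed green drive head: housing 220 (x) x 240 (y) x 128 high; grey motor behind it (+x), bristle wheel left, sanding wheel right (to 220 from centre, 132 high). Origin on the table under the housing's centre; x = forward through the gate, away from the robot, y = left, z up. Lever pivot: 75 above the origin.
- gate: Fixed aluminium gate plate (110 x 124) on the gearbox deck, top 140 above the table; origin and axes as gearbox. H: two slots along x, 25 left and right of centre, 18 wide, joined at mid-length by a cross slot along y, 22 wide, round-cornered. Black dots: one = forward left, two = back left, three = forward right, four = back right. Lever starts anywhere along the left-hand slots.
- knob (a point): Centre of the red ball knob, 40 dia, on the 12 thick lever rod, 155 from the pivot: 230 above the table when upright, about 207 at a slot's end, there about 65 forward or back and 50 to 56 left or right of the gearbox centre. Goes across only within about 10 of mid-length. Needs 2 to 4 N of side push at the knob; stays where it is left, no spring.
- slot3_end (a point): Point on top of the gate plate where the lever's axis passes when fully home in the third slot: 32 forward and 25 right of the gearbox centre, 140 above the table.
- lever_fore (a joint): Lever lean forward (along gearbox x), rad: 0 = middle (cross slot), +0.43 = forward stop, -0.43 = back stop.
- lever_cross (a joint): Lever lean to the right (along gearbox -y), rad: -0.367 = left-hand slots, +0.367 = right-hand slots; free to change only when lever_fore is within about 0.07 of 0.
- polish_tin: Bystander: blue polish tin, 52 dia x 22 high, on the gearbox deck. Origin in its underside.
- heel_block: Bystander: black rubber heel, about 60x48x20, on the gearbox deck. Origin in its underside.
- hammer: Bystander: hammer lying on the table beside the motor, on its right, 200 long. Origin in its underside, near its middle.
- glue_bottle: Bystander: amber bottle, 56 dia x 125 high, standing on the table to the left of the gearbox. Origin in its underside.
- tack_jar: Bystander: jar with red cap, 60 dia x 75 high, on the table to the right of the gearbox. Origin in its underside.
- shoe_last: Bystander: wooden shoe last, about 250x62x85 high, lying on the table to the right of the gearbox. Origin in its underside.
- screwdriver: Bystander: screwdriver, 170 long, lying on the table to the left of the gearbox. Origin in its underside, near its middle.

How it is judged (in metres and radians):
On the way:
1. the lever has gone across to the right-hand side through the cross slot (value of joint lever_cross above 0.2 rad and value of joint lever_fore between -0.2 and 0.25 rad).
At the end, for the whole second after the job is handed in: The lever rests in the third slot (lever_fore above 0.36, lever_cross above 0.28 rad), still, with every bystander within 30 mm of where it was (value of joint lever_fore above 0.36 rad and value of joint lever_cross above 0.28 rad and velocity of joint lever_fore between -0.02 and 0.02 rad/s and distance of each of polish_tin, heel_block, hammer, glue_bottle, tack_jar, shoe_last, screwdriver from where it was at the start of the episode below 0.03 m); the robot touches nothing.
It fails at once if the lever or machine is pushed or squeezed with more than 40 N (contact force between any of the fingers, the arm and gearbox above 40 N).
It fails at once if the lever runs back into the fourth slot (value of joint lever_cross above 0.2 rad and value of joint lever_fore below -0.22 rad).
It fails at once if a bystander is moved or lifted by more than 30 mm (distance of any of polish_tin, heel_block, hammer, glue_bottle, tack_jar, shoe_last, screwdriver from where it was at the start of the episode above 0.03 m).
It also fails if it takes over 54 s, if anything falls off the work surface, if the arm or the gripper's body presses on something with over 40 N, if the wrist force passes 120 N, or if a joint passes its speed limit or range.

## Working session

There is one attempt and no reset: what is moved stays moved. The work goes in short steps, Python scripts to look and compute and a tool call to move; the robot and the scene stay as the last step left them, time stands still between calls to the robot, and variables do not carry over. Pictures are saved under pics/ and viewed, and the job is handed in when it is done.

Besides the shell and the picture viewer there is one more tool, called after "Call:" as a command line: name --pt "numbers of a row" for each row, then --argument value for the rest. send_rows: Moves the arm, as the interface text tells. Its arguments: {"type":"object","properties":{"targets":{"type":"array","items":{"type":"array","items":{"type":"number"}}},"squeeze":{"type":"number"}},"required":["targets"]}

```bash
mkdir -p pics; ls
python3 - <<'E'
from workcell import bot
import cv2,numpy as np
o=bot.get_obs(); print(o['time'],o['ee_pos'],o['tcp_rot'],o['opening'],o['wrist_force'])
for n in ['side','top','wrist']:
    c=bot.camera(n); cv2.imwrite(f'pics/{n}0.png',c['pixels'][:,:,::-1])
    np.savez(f'{n}0.npz',**{k:v for k,v in c.items()})
    print(n,c['intrinsics'].tolist(),np.round(c.get('view',c.get('mount')),4).tolist())
E
```

```text
pics
0.0 [ 0.20891337 -0.50851109  0.2305724 ] [-1.79998747e+02  7.86155338e-02 -6.76685681e+01] 0.08536904450510369 [ 0.64395635 -0.60742511 -0.97493541]
side [[417.18524319085475, 0.0, 253.6898840552508], [0.0, 417.18524319085475, 193.44260229474423], [0.0, 0.0, 1.0]] [[-0.7543, -0.6565, 0.0079, 0.4581], [-0.4064, 0.4575, -0.7909, 0.3376], [0.5156, -0.5997, -0.6119, 1.1611], [0.0, 0.0, 0.0, 1.0]]
top [[366.3233321942365, 0.0, 254.85635647975565], [0.0, 366.3233321942365, 187.86878823933472], [0.0, 0.0, 1.0]] [[-0.013, -0.9998, -0.0128, 0.0598], [-0.9968, 0.014, -0.0788, 0.5982], [0.079, 0.0117, -0.9968, 1.3025], [0.0, 0.0, 0.0, 1.0]]
wrist [[297.3186396354542, 0.0, 257.97392440623656], [0.0, 297.3186396354542, 190.27520308133722], [0.0, 0.0, 1.0]] [[1.0, -0.0002, 0.0004, 0.0005], [0.0001, 0.9619, 0.2736, -0.0685], [-0.0004, -0.2736, 0.9619, -0.1425], [0.0, 0.0, 0.0, 1.0]]
```

View pics/side0.png

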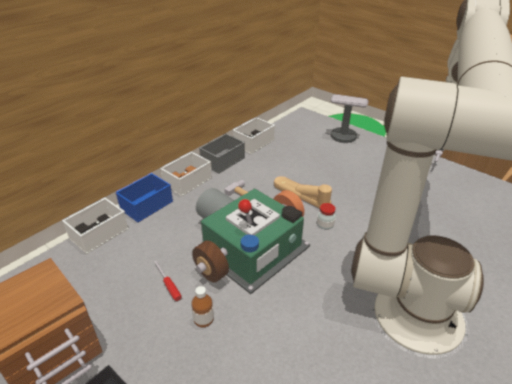

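View pics/top0.png

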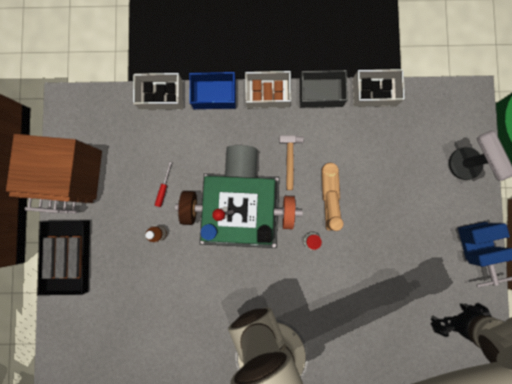

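Run:
```python
import cv2
a=cv2.imread('pics/top0.png'); cv2.imwrite('pics/top0c.png',cv2.resize(a[60:220,190:390],None,fx=3.9,fy=3.75,interpolation=cv2.INTER_CUBIC))
a=cv2.imread('pics/side0.png'); cv2.imwrite('pics/side0c.png',cv2.resize(a[80:260,130:370],None,fx=3.3,fy=3.3,interpolation=cv2.INTER_CUBIC))
```

```text
(no output)
```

View pics/top0c.png

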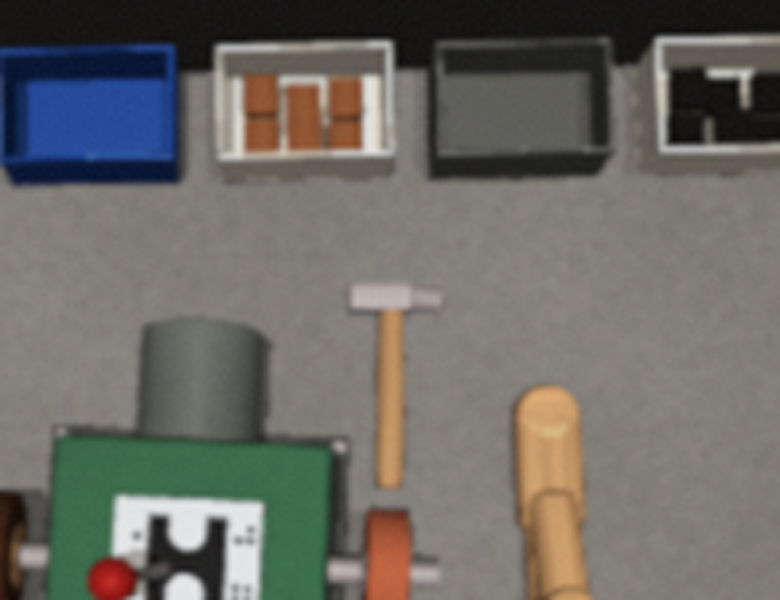

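View pics/side0c.png

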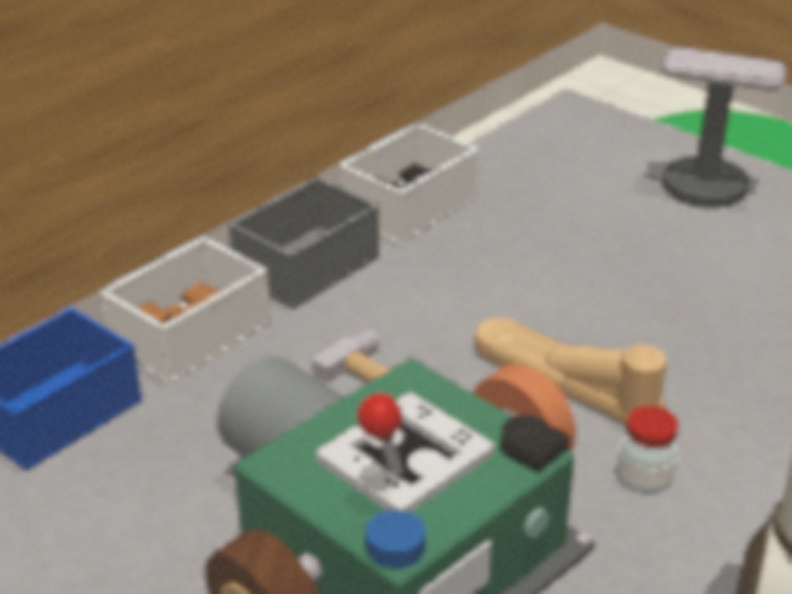

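The first top crop was cut too high, so I'll crop the gearbox itself closer.

Run:
```python
import cv2
a=cv2.imread('pics/top0.png'); cv2.imwrite('pics/top0d.png',cv2.resize(a[165:255,190:290],None,fx=6,fy=6,interpolation=cv2.INTER_CUBIC))
```

```text
(no output)
```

View pics/top0d.png

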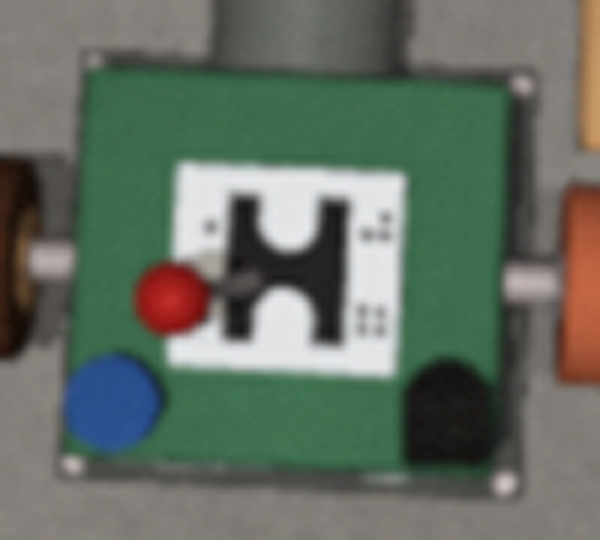

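```bash
cat > h.py <<'E'
import numpy as np,cv2
from scipy.optimize import least_squares
C={n:dict(np.load(f'{n}0.npz')) for n in ['side','top']}
def ray(n,uv,C=C):
    c=C[n];K=c['intrinsics'];V=c['view'];R=V[:3,:3]
    d=R.T@np.linalg.inv(K)@np.array([*uv,1.]);o=-R.T@V[:3,3];return o,d/np.linalg.norm(d)
def onz(n,uv,z):
    o,d=ray(n,uv);return o+d*(z-o[2])/d[2]
def tri(a,b):
    (o1,d1),(o2,d2)=a,b
    s=np.linalg.lstsq(np.stack([d1,-d2],1),o2-o1,rcond=None)[0]
    p,q=o1+s[0]*d1,o2+s[1]*d2;return (p+q)/2,np.linalg.norm(p-q)
def proj(n,P):
    c=C[n];p=c['view'][:3,:3]@P+c['view'][:3,3];p=c['intrinsics']@p;return p[:2]/p[2]
E
python3 - <<'E'
from h import *
t=lambda x,y:(x/6+190-.4,y/6+165-.4)
g=[onz('top',t(*p),.14) for p in [(177,162),(407,172),(397,378),(168,366)]]
for p in g:print(np.round(p,4))
print('sizes',[round(np.linalg.norm(g[i]-g[(i+1)%4]),4) for i in range(4)])
o=np.mean(g,0);fx=(g[0]+g[1]-g[2]-g[3]);yaw=np.arctan2(fx[1],fx[0]);ly=g[0]+g[3]-g[1]-g[2];yaw2=np.arctan2(-ly[0],ly[1])
print('origin',o,np.degrees([yaw,yaw2]))
d=[onz('top',t(*p),.128) for p in [(85,68),(512,84),(495,465),(66,452)]]
print('deck',np.mean(d,0),[round(np.linalg.norm(d[i]-d[(i+1)%4]),4) for i in range(4)],np.degrees(np.arctan2(*(d[0]-d[3])[[1,0]])))
s=lambda x,y:(x/3.3+130-.35,y/3.3+80-.35)
gs=[onz('side',s(*p),.14) for p in [(411,393),(494,444),(404,508),(318,453)]]
print('side gate',np.round(gs,3).tolist(),np.mean(gs,0))
k,e=tri(ray('top',t(172,299)),ray('side',s(379,415)));print('knob',k,e)
th=(yaw+yaw2)/2;R=np.array([[np.cos(th),-np.sin(th)],[np.sin(th),np.cos(th)]])
kl=R.T@(k-o)[:2];print('local',kl,k[2], 'fore',np.arctan2(kl[0],k[2]-.075),'cross',np.arctan2(-kl[1],k[2]-.075))
E
```

```text
[0.5791 0.1687 0.14  ]
[0.5718 0.0421 0.14  ]
[0.4592 0.0491 0.14  ]
[0.4673 0.1742 0.14  ]
sizes [np.float64(0.1268), np.float64(0.1128), np.float64(0.1254), np.float64(0.1119)]
origin [0.51935755 0.10850569 0.14      ] [-3.1929844  -3.49788722]
deck [0.52135312 0.10806153 0.128     ] [np.float64(0.2385), np.float64(0.2106), np.float64(0.2363), np.float64(0.2129)] -2.9392945099300474
side gate [[0.567, 0.045, 0.14], [0.459, 0.052, 0.14], [0.465, 0.172, 0.14], [0.573, 0.169, 0.14]] [0.51621351 0.10962223 0.14      ]
knob [0.50302679 0.16274397 0.21941254] 0.0004696125707046609
local [-0.01946804  0.05319285] 0.21941254271253202 fore -0.13400064586062801 cross -0.3529186335207515
```

The knob triangulates to 0.219 m high, 155 mm from the pivot, which is right. It sits about 19 mm back of middle in the left slot (fore ≈ -0.13). I'll shut the fingers and use them as a stick, going high first to a point behind the knob.

Call:
send_rows --pt "1 0 0 50 0" --pt "1 10 40 80 8" --pt "1 30 90 80 16" --pt "1 50 150 80 24" --pt "1 70 210 80 32" --pt "1 90 265 80 40" --pt "1 108 320 80 48" --pt "1 125 370 80 56" --pt "1 140 420 80 64.4" --pt "1 155 470 80 64.4" --squeeze 20

```text
time: 1.4
ee_pos: [0.3641, -0.037, 0.3113]
tcp_rot: [180.0, -0.0, -3.1]
wrist_force: [0.9, -1.4, 0.8]
opening: -0.0001
```

Call:
send_rows --pt "1 20 50 0 0" --pt "1 38 100 0 0" --pt "1 55 150 0 0" --pt "1 70 190 0 0" --pt "1 72 203 0 0" --pt "1 72 203 0 0"

```text
time: 2.15
ee_pos: [0.4358, 0.1644, 0.311]
tcp_rot: [180.0, 0.0, -3.2]
wrist_force: [0.0, -1.2, -0.6]
opening: -0.0001
```

Run:
```python
from workcell import bot
import cv2,numpy as np
o=bot.get_obs(); print(o['time'],o['ee_pos'],o['tcp_rot'],o['opening'],o['wrist_force'])
ims=[]
for n in ['side','top','wrist']:
    c=bot.camera(n); p=c['pixels'][:,:,::-1]; cv2.imwrite(f'pics/{n}1.png',p); ims.append(p)
a=cv2.resize(ims[0][100:300,160:360],(600,600));cv2.imwrite('pics/s1c.png',a)
```

```text
2.15 [0.43577338 0.16441688 0.3109939 ] [ 1.79965847e+02  4.87892618e-02 -3.19646440e+00] -7.715894942692157e-05 [ 0.04544555 -1.21521324 -0.61232912]
```

View pics/s1c.png

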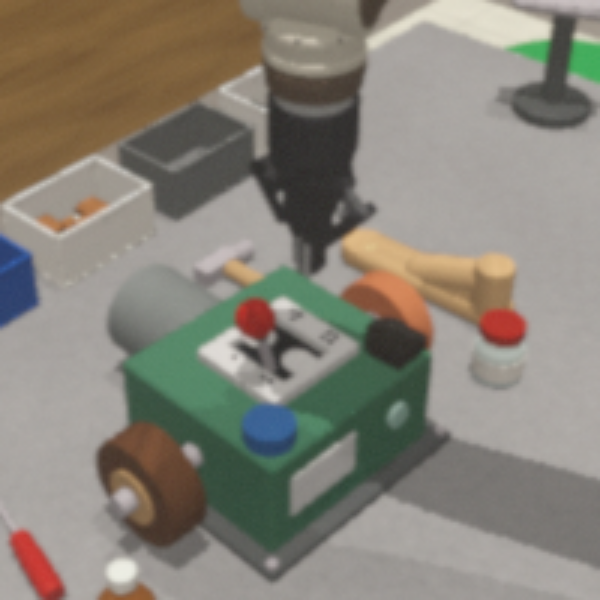

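View pics/wrist1.png

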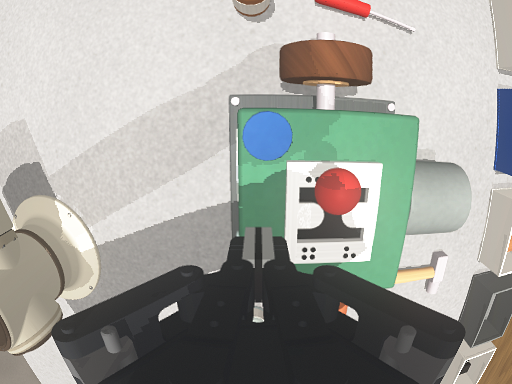

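The side crop shows the shut fingertips above and behind the knob. The wrist view shows the knob at (338,190), ahead and to the left of the fingers at (262,250). The knuckles splay out along the jaw axis, so I'll turn the jaws to lie along y for pushing forward.

Run:
```python
from workcell import bot
print(bot.get_obs()['q'])
```

```text
[ 2.05384160e+01 -3.96898685e+00  1.01837636e+01  1.04128814e+02
 -1.06351772e-02  1.13868136e+02]
```

Call:
send_rows --pt "1 0 0 0 10" --pt "1 0 0 0 20" --pt "1 0 0 0 30" --pt "1 0 0 0 40" --pt "1 0 0 0 50" --pt "1 0 0 0 60" --pt "1 0 0 0 70" --pt "1 0 0 0 80" --pt "1 0 0 -20 90" --pt "1 0 0 -60 90"

```text
time: 3.55
ee_pos: [0.4366, 0.1633, 0.2522]
tcp_rot: [179.8, -0.1, 86.8]
wrist_force: [-0.6, 0.3, -0.5]
opening: -0.0
```

Call:
send_rows --pt "1 0 0 -30 0" --pt "1 0 0 -50 0" --pt "1 8 0 -50 0" --pt "1 16 -1 -50 0" --pt "1 22 -1 -50 0" --pt "1 22 -1 -50 0"

```text
time: 4.3
ee_pos: [0.4587, 0.1632, 0.2017]
tcp_rot: [180.0, -0.0, 86.7]
wrist_force: [-0.0, -0.3, -0.2]
opening: 0.0
```

```bash
cat > snap.py <<'E'
import sys
from workcell import bot
import cv2,numpy as np
i=sys.argv[1]
o=bot.get_obs(); print(o['time'],np.round(o['ee_pos'],4),o['tcp_rot'],np.round(o['wrist_force'],1))
t=bot.camera('top')['pixels'][:,:,::-1]; s=bot.camera('side')['pixels'][:,:,::-1]; w=bot.camera('wrist')['pixels'][:,:,::-1]
out=np.hstack([cv2.resize(s[150:260,190:310],(400,367),interpolation=cv2.INTER_CUBIC),cv2.resize(w[:, :],(400,367))])
cv2.imwrite(f'pics/m{i}.png',out)
cv2.imwrite(f'pics/t{i}.png',cv2.resize(t[165:255,190:290],None,fx=6,fy=6,interpolation=cv2.INTER_CUBIC))
for n,p in (('top',t),('side',s)):
    h=p[:,:,::-1].astype(int); m=(h[:,:,0]>110)&(h[:,:,1]<70)&(h[:,:,2]<70)
    k,l,st,c=cv2.connectedComponentsWithStats(m.astype(np.uint8))
    print(n,[(np.round(c[j],1).tolist(),int(st[j,4])) for j in range(1,k) if st[j,4]>10])
E
python3 snap.py 2
```

```text
4.3 [0.4587 0.1632 0.2017] [ 1.79972814e+02 -1.12124834e-02  8.67104882e+01] [-0.  -0.3 -0.2]
top [([15.8, 136.2], 12), ([17.3, 142.9], 21), ([19.0, 179.6], 38), ([50.2, 181.4], 48), ([160.0, 194.9], 130), ([289.0, 199.0], 24), ([286.9, 226.0], 23), ([313.6, 241.5], 172)]
side [([242.7, 208.6], 34), ([326.9, 208.9], 129), ([172.0, 288.8], 165)]
```

View pics/m2.png

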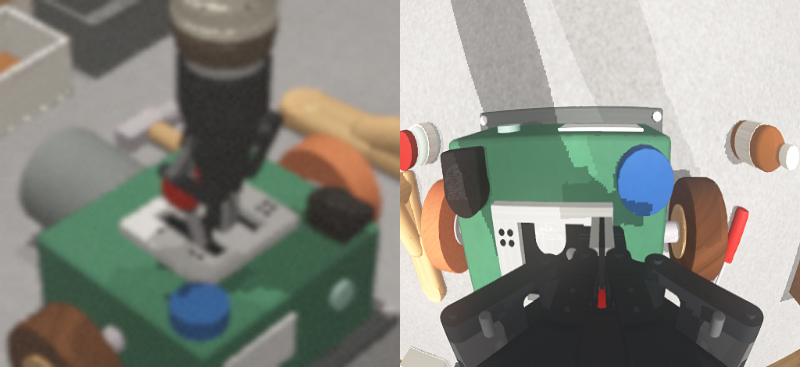

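Call:
send_rows --pt "1 4 0 0 0" --pt "1 8 0 0 0" --pt "1 12 -1 0 0" --pt "1 15 -1 0 0" --pt "1 15 -1 0 0"

```text
time: 5.08
ee_pos: [0.473, 0.1622, 0.2012]
tcp_rot: [-180.0, 0.0, 86.7]
wrist_force: [-1.3, -0.7, 0.4]
opening: -0.0
```

Call:
send_rows --pt "1 3 0 0 0" --pt "1 6 0 0 0" --pt "1 9 -1 0 0" --pt "1 12 -1 0 0"

```text
time: 5.58
ee_pos: [0.4852, 0.1613, 0.2013]
tcp_rot: [180.0, -0.0, 86.7]
wrist_force: [-3.6, 0.6, 1.7]
opening: 0.0003
```

```bash
python3 snap.py 3
```

```text
5.575 [0.4852 0.1613 0.2013] [ 1.79998184e+02 -2.35771393e-03  8.67353757e+01] [-3.6  0.6  1.7]
top [([20.4, 136.1], 24), ([19.7, 142.8], 25), ([18.3, 179.3], 46), ([50.8, 181.4], 57), ([160.0, 194.9], 129), ([66.8, 187.7], 11), ([11.8, 190.2], 11), ([289.3, 199.1], 29), ([287.0, 225.7], 30), ([313.5, 241.5], 174)]
side [([239.0, 206.5], 31), ([326.9, 208.9], 126), ([172.1, 289.0], 164)]
```

View pics/m3.png

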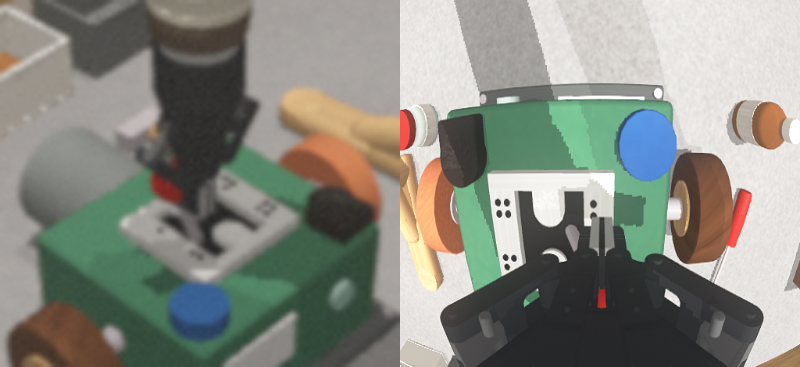

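View pics/t3.png

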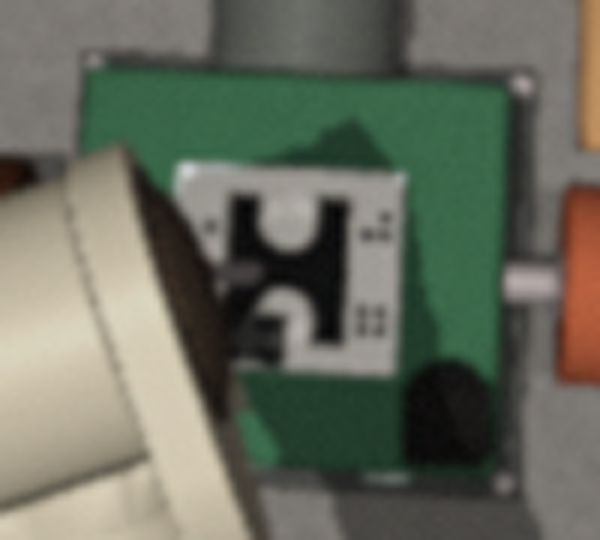

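Call:
send_rows --pt "1 2 0 0 0" --pt "1 4 0 0 0" --pt "1 4 0 0 0"

```text
time: 6.1
ee_pos: [0.4891, 0.1612, 0.2013]
tcp_rot: [180.0, 0.0, 86.7]
wrist_force: [-2.7, 1.0, 1.2]
opening: -0.0003
```

Call:
send_rows --pt "1 -8 0 0 0" --pt "1 -20 0 0 0" --pt "1 -30 20 0 -10" --pt "1 -30 40 0 -20" --pt "1 -30 60 0 -30" --pt "1 -30 68 0 -40" --pt "1 -20 68 0 -50" --pt "1 0 68 0 -60" --pt "1 20 68 0 -70" --pt "1 32 68 0 -80"

```text
time: 7.35
ee_pos: [0.5211, 0.2292, 0.2013]
tcp_rot: [180.0, -0.0, 6.4]
wrist_force: [-0.0, -1.0, 0.6]
opening: 0.0002
```

Call:
send_rows --pt "1 0 0 0 -10" --pt "1 0 0 0 -10"

```text
time: 7.6
ee_pos: [0.5205, 0.2292, 0.2014]
tcp_rot: [180.0, -0.0, -3.2]
wrist_force: [0.3, -0.4, -0.2]
opening: -0.0001
```

```bash
python3 snap.py 4
```

```text
7.6 [0.5205 0.2292 0.2014] [ 1.79995793e+02 -2.62671098e-03 -3.19916096e+00] [ 0.3 -0.4 -0.2]
top [([17.9, 142.8], 26), ([18.5, 179.4], 46), ([48.0, 181.4], 36), ([289.2, 199.0], 27), ([287.4, 226.3], 26), ([313.6, 241.5], 170)]
side [([242.2, 202.5], 70), ([327.0, 208.9], 125), ([172.0, 288.9], 167)]
```

View pics/m4.png

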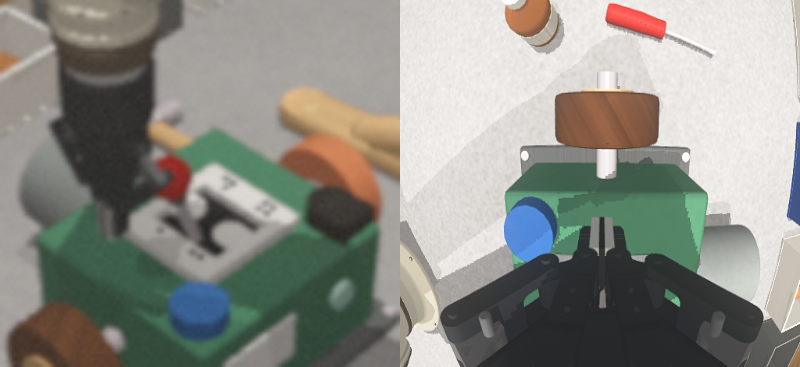

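View pics/t4.png

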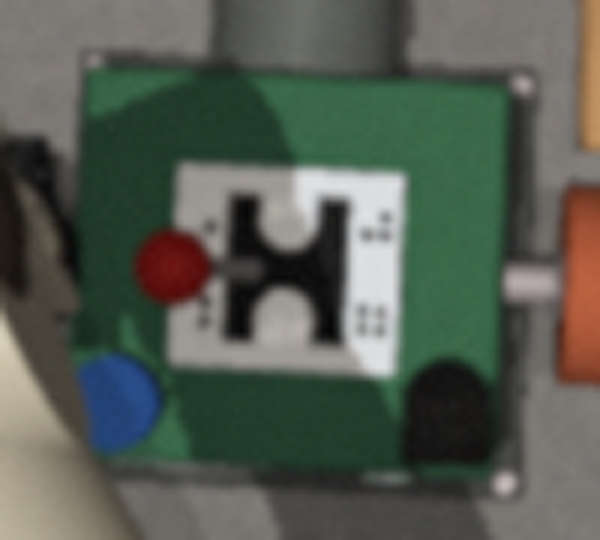

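The knob is now at (172,265) in the top crop and the rod is in line with the cross slot.

Run:
```python
from h import *
th=np.radians(-3.2);R=np.array([[np.cos(th),-np.sin(th)],[np.sin(th),np.cos(th)]]);o=np.array([.519,.1087])
for uv in [(172,265)]:
    p=onz('top',(uv[0]/6+189.6,uv[1]/6+164.6),.22);print(p,R.T@(p[:2]-o))
print('tcp',R.T@(np.array([.5205,.2292])-o))
for l in [(-3,90),(-3,0),(0,-20),(2,-25)]: print(l,R@np.array(l)/1e3+o)
```

```text
[0.52058229 0.16273665 0.22      ] [-0.00143658  0.05404072]
tcp [-0.00522883  0.12039584]
(-3, 90) [0.52102861 0.19872713]
(-3, 0) [0.51600468 0.10886746]
(0, -20) [0.51788357 0.08873118]
(2, -25) [0.51960134 0.08362734]
```

Call:
send_rows --pt "1 -1 -10 0 0" --pt "1 -1 -20 0 0" --pt "1 -2 -30 0 0" --pt "1 -2 -36 0 0" --pt "1 -2 -42 0 0" --pt "1 -3 -48 0 0" --pt "1 -3 -54 0 0" --pt "1 -3 -60 0 0" --pt "1 -4 -66 0 0" --pt "1 -4 -66 0 0"

```text
time: 9.0
ee_pos: [0.5168, 0.1625, 0.2011]
tcp_rot: [179.9, 0.0, -3.3]
wrist_force: [-0.1, -0.1, -0.1]
opening: 0.0002
```

```bash
python3 snap.py 5
```

```text
9.0 [0.5168 0.1625 0.2011] [ 1.79948980e+02  2.48781197e-02 -3.30972545e+00] [-0.1 -0.1 -0.1]
top [([20.0, 143.1], 47), ([14.4, 149.8], 12), ([14.2, 170.0], 14), ([24.8, 175.1], 16), ([35.7, 180.6], 126), ([64.8, 186.8], 20), ([158.9, 195.8], 69), ([289.4, 199.3], 29), ([287.3, 225.8], 27), ([313.6, 241.5], 174)]
side [([326.9, 208.9], 126), ([172.0, 288.9], 163)]
```

View pics/t5.png

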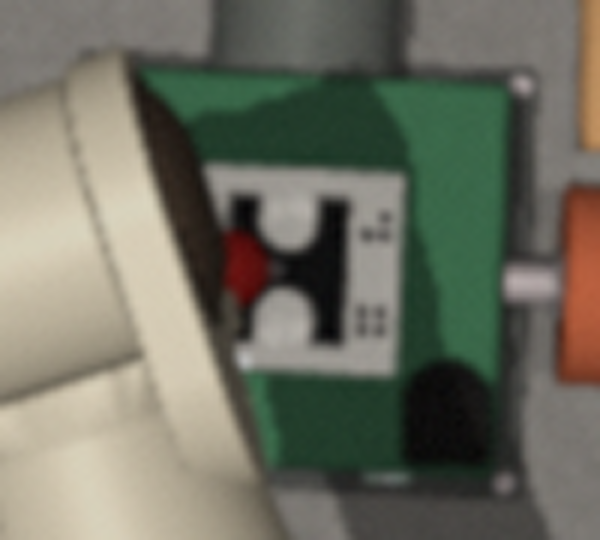

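View pics/m5.png

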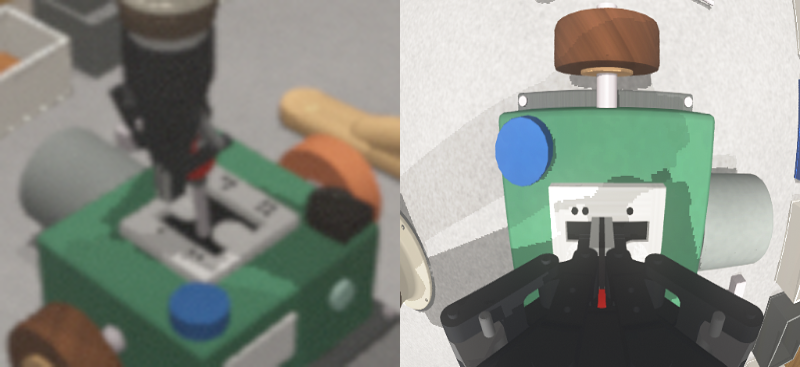

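The knob has moved to about (245,268), still in line with the cross slot. I'll carry on across.

Call:
send_rows --pt "1 0 -6 0 0" --pt "1 -1 -12 0 0" --pt "1 -1 -18 0 0" --pt "1 -1 -24 0 0" --pt "1 -2 -30 0 0" --pt "1 -2 -36 0 0" --pt "1 -2 -42 0 0" --pt "1 -3 -48 0 0" --pt "1 -3 -54 0 0" --pt "1 -3 -58 0 0"

```text
time: 10.4
ee_pos: [0.5138, 0.1048, 0.2009]
tcp_rot: [180.0, 0.0, -3.3]
wrist_force: [-0.7, 2.3, -1.0]
opening: 0.0002
```

```bash
python3 snap.py 6
```

```text
10.4 [0.5138 0.1048 0.2009] [ 1.79991564e+02  4.36454731e-02 -3.27964600e+00] [-0.7  2.3 -1. ]
top [([21.9, 140.8], 87), ([15.1, 149.9], 17), ([16.2, 169.9], 26), ([23.3, 174.9], 34), ([35.5, 180.6], 139), ([67.2, 187.3], 12), ([160.0, 195.0], 128), ([57.4, 186.6], 20), ([19.5, 191.4], 11), ([289.3, 199.5], 31), ([287.1, 225.5], 29), ([313.6, 241.5], 174)]
side [([326.9, 208.9], 125), ([172.0, 288.9], 164)]
```

View pics/t6.png

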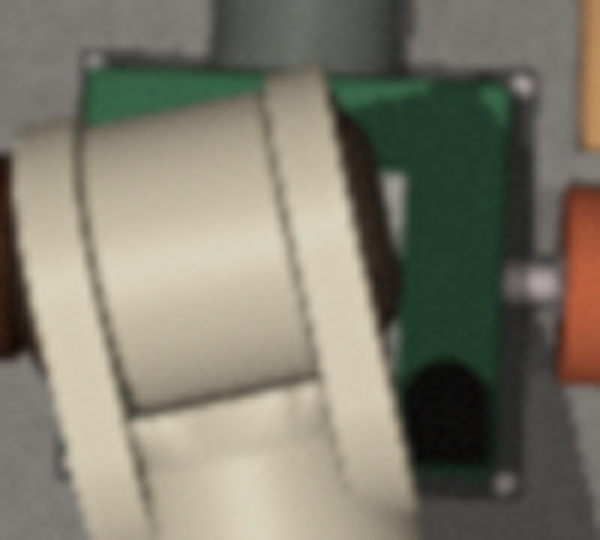

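View pics/m6.png

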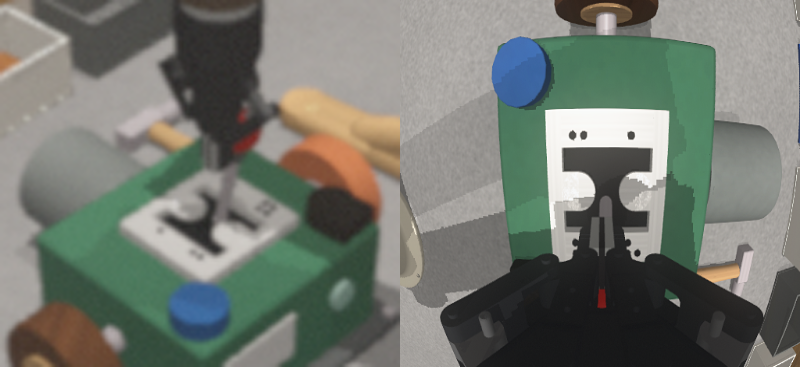

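Call:
send_rows --pt "1 0 -4 0 0" --pt "1 0 -8 0 0" --pt "1 -1 -12 0 0" --pt "1 -1 -14 0 0"

```text
time: 11.05
ee_pos: [0.513, 0.091, 0.2013]
tcp_rot: [-180.0, -0.0, -3.3]
wrist_force: [0.9, 2.4, -1.2]
opening: 0.0003
```

Call:
send_rows --pt "1 0 -2 0 0" --pt "1 0 -3 0 0"

```text
time: 11.3
ee_pos: [0.513, 0.0882, 0.2013]
tcp_rot: [-180.0, 0.0, -3.3]
wrist_force: [-1.2, 2.6, -1.3]
opening: 0.0001
```

Call:
send_rows --pt "1 0 8 0 0" --pt "1 0 25 0 0" --pt "1 -25 30 0 10" --pt "1 -50 25 0 20" --pt "1 -72 15 0 30" --pt "1 -75 0 0 40" --pt "1 -75 -15 0 50" --pt "1 -75 -28 0 60" --pt "1 -75 -28 0 70" --pt "1 -75 -28 0 80"

```text
time: 12.55
ee_pos: [0.4381, 0.061, 0.2015]
tcp_rot: [180.0, -0.0, 77.1]
wrist_force: [-0.0, -0.6, -0.2]
opening: -0.0001
```

Call:
send_rows --pt "1 0 0 0 10" --pt "1 0 0 0 10"

```text
time: 12.8
ee_pos: [0.4381, 0.061, 0.2014]
tcp_rot: [180.0, 0.0, 86.7]
wrist_force: [-0.5, -0.1, -0.1]
opening: 0.0001
```

```bash
python3 snap.py 7
```

```text
12.8 [0.4381 0.061  0.2014] [1.79986455e+02 3.81303910e-03 8.67062462e+01] [-0.5 -0.1 -0.1]
top [([17.4, 136.1], 16), ([18.1, 142.9], 27), ([29.2, 143.9], 12), ([34.6, 180.4], 116), ([65.2, 187.1], 17), ([160.0, 194.9], 130), ([12.4, 190.3], 11), ([289.3, 199.2], 30), ([287.7, 216.9], 39), ([313.6, 241.5], 172)]
side [([264.4, 187.4], 86), ([326.9, 209.0], 126), ([172.1, 289.0], 164)]
```

View pics/t7.png

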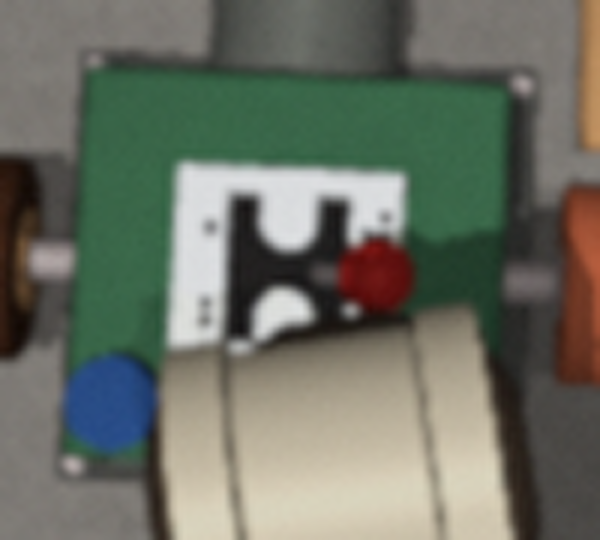

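View pics/m7.png

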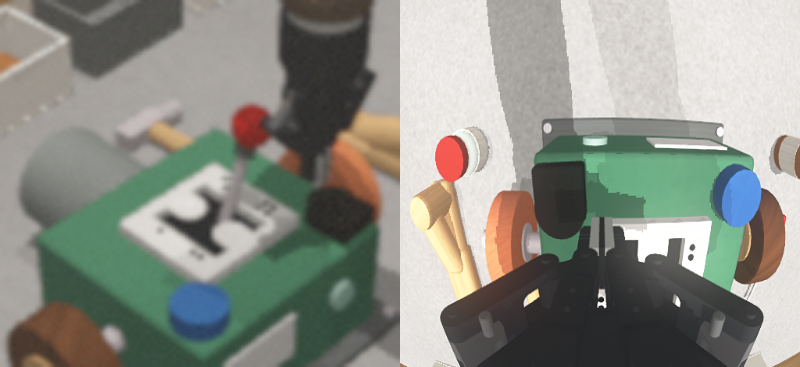

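Run:
```python
from h import *
th=np.radians(-3.2);R=np.array([[np.cos(th),-np.sin(th)],[np.sin(th),np.cos(th)]]);o=np.array([.519,.1087])
for z in (.222,):
    p=onz('top',(376/6+189.6,275/6+164.6),z);l=R.T@(p[:2]-o);print(p,l,np.arctan2(-l[1],z-.075))
print('tcp',R.T@(np.array([.4381,.061])-o))
for l in [(-33,-53),(-20,-54),(20,-54),(30,-54),(33,-54)]: print(l,R@np.array(l)/1e3+o)
```

```text
[0.51404523 0.05821882 0.222     ] [-0.00212911 -0.05067905] 0.3319950053313601
tcp [-0.07811117 -0.05214158]
(-33, -53) [0.48309292 0.05762475]
(-20, -54) [0.49601682 0.05590063]
(20, -54) [0.53595445 0.05366777]
(30, -54) [0.54593886 0.05310955]
(33, -54) [0.54893418 0.05294209]
```

The knob's centre is at local (-2,-51), so the lever is in the right-hand track (cross ≈ 0.33). Now I'll push it forward.

Call:
send_rows --pt "1 15 -1 -8 0" --pt "1 30 -3 -8 0" --pt "1 38 -3 -8 0" --pt "1 44 -4 -8 0" --pt "1 50 -4 -8 0" --pt "1 56 -4 -8 0" --pt "1 62 -5 -8 0" --pt "1 68 -5 -8 0" --pt "1 74 -5 -8 0" --pt "1 80 -6 -8 0"

```text
time: 14.2
ee_pos: [0.5183, 0.0544, 0.193]
tcp_rot: [-180.0, -0.0, 86.7]
wrist_force: [-1.7, 1.5, -1.1]
opening: -0.0001
```

Call:
send_rows --pt "1 5 0 0 0" --pt "1 10 0 0 0" --pt "1 14 0 0 0" --pt "1 18 0 0 0"

```text
time: 14.7
ee_pos: [0.5362, 0.0542, 0.1932]
tcp_rot: [-180.0, 0.0, 86.7]
wrist_force: [-2.4, 0.9, -1.3]
opening: -0.0004
```

```bash
python3 snap.py 8
```

```text
14.7 [0.5362 0.0542 0.1932] [-1.79992181e+02  4.54903238e-03  8.67304477e+01] [-2.4  0.9 -1.3]
top [([22.0, 142.9], 180), ([70.1, 141.7], 23), ([18.4, 170.2], 38), ([37.4, 179.9], 305), ([159.9, 194.9], 128), ([21.8, 191.2], 13), ([291.6, 200.1], 18), ([288.6, 214.1], 40), ([313.6, 241.6], 175)]
side [([250.2, 184.4], 40), ([326.9, 208.9], 126), ([172.0, 288.9], 163)]
```

View pics/m8.png

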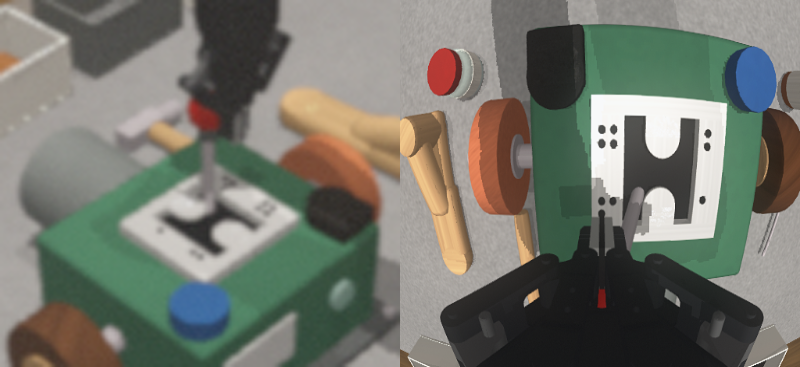

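Call:
send_rows --pt "1 3 0 0 0" --pt "1 6 0 0 0" --pt "1 8 0 0 0"

```text
time: 15.22
ee_pos: [0.544, 0.0542, 0.1932]
tcp_rot: [-180.0, 0.0, 86.7]
wrist_force: [-2.9, 0.5, -2.0]
opening: 0.0002
```

Call:
send_rows --pt "1 1 0 0 0" --pt "1 2 0 0 0" --pt "1 3 0 0 0"

```text
time: 15.6
ee_pos: [0.547, 0.0542, 0.1933]
tcp_rot: [-180.0, 0.0, 86.7]
wrist_force: [-2.6, -0.6, -2.0]
opening: -0.0001
```

Call:
send_rows --pt "1 1 0 0 0" --pt "1 1 0 0 0"

```text
time: 15.85
ee_pos: [0.5481, 0.0543, 0.1933]
tcp_rot: [180.0, 0.0, 86.7]
wrist_force: [-2.7, -0.3, -2.0]
opening: -0.0001
```

Call:
send_rows --pt "1 1 0 0 0" --pt "1 1 0 0 0"

```text
time: 16.1
ee_pos: [0.5491, 0.0543, 0.1933]
tcp_rot: [180.0, -0.0, 86.7]
wrist_force: [-2.0, -0.6, -1.8]
opening: 0.0
```

Call:
send_rows --pt "1 1 0 0 0" --pt "1 1 0 0 0"

```text
time: 16.35
ee_pos: [0.5501, 0.0542, 0.1933]
tcp_rot: [180.0, 0.0, 86.7]
wrist_force: [-1.5, 0.4, -2.0]
opening: -0.0
```

```bash
python3 snap.py 9
```

```text
16.35 [0.5501 0.0542 0.1933] [1.79991340e+02 4.97375258e-04 8.67304585e+01] [-1.5  0.4 -2. ]
top [([22.4, 143.0], 212), ([48.8, 138.5], 13), ([63.7, 139.6], 12), ([69.7, 142.7], 23), ([24.0, 173.3], 137), ([40.8, 181.7], 232), ([16.2, 190.4], 32), ([159.9, 194.8], 125), ([289.5, 208.8], 56), ([313.5, 241.5], 175)]
side [([247.1, 183.6], 51), ([326.9, 208.9], 125), ([172.0, 288.9], 163)]
```

View pics/m9.png

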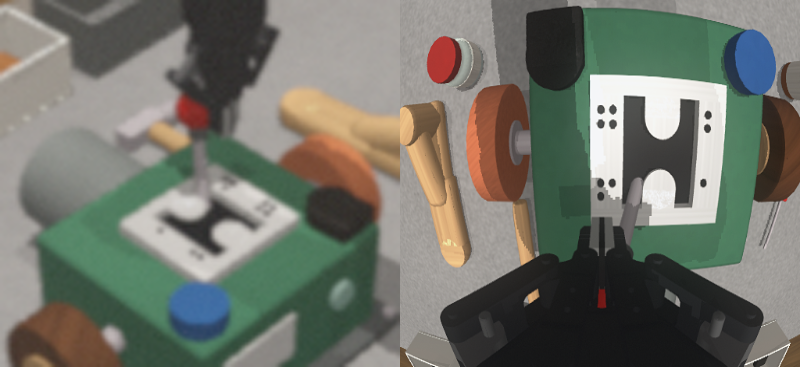

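Call:
send_rows --pt "1 1 0 0 0" --pt "1 2 0 0 0" --pt "1 2 0 0 0"

```text
time: 16.88
ee_pos: [0.5517, 0.0543, 0.193]
tcp_rot: [-179.9, 0.0, 86.7]
wrist_force: [-6.0, 0.9, -2.7]
opening: -0.0
```

Call:
send_rows --pt "1 1 0 0 0" --pt "1 1 0 0 0"

```text
time: 17.12
ee_pos: [0.5523, 0.0543, 0.1929]
tcp_rot: [-179.9, 0.0, 86.7]
wrist_force: [-6.3, 0.2, -3.6]
opening: -0.0
```

Call:
send_rows --pt "1 1 0 0 0" --pt "1 1 0 0 0"

```text
time: 17.38
ee_pos: [0.553, 0.0543, 0.1927]
tcp_rot: [-179.8, 0.0, 86.7]
wrist_force: [-8.0, 1.4, -2.4]
opening: -0.0001
```

The force has risen to 8 N and the tip now lags its command, so the lever is at the stop. I'll back off, rise and check.

Call:
send_rows --pt "1 -10 0 0 0" --pt "1 -30 1 0 0" --pt "1 -60 2 20 0" --pt "1 -100 3 70 0" --pt "1 -150 3 120 0" --pt "1 -190 -40 120 0" --pt "1 -200 -95 120 0" --pt "1 -200 -150 120 0" --pt "1 -200 -200 120 0" --pt "1 -200 -200 120 0"

```text
time: 18.62
ee_pos: [0.3538, -0.1485, 0.3135]
tcp_rot: [179.9, 0.1, 86.4]
wrist_force: [0.2, 0.1, 0.4]
opening: 0.0001
```

```bash
python3 snap.py 10
python3 - <<'E'
from workcell import bot
import cv2
t=bot.camera('top')['pixels'][:,:,::-1];s=bot.camera('side')['pixels'][:,:,::-1]
cv2.imwrite('pics/top10.png',t);cv2.imwrite('pics/side10.png',s)
cv2.imwrite('pics/side10c.png',cv2.resize(s[80:260,130:370],None,fx=3.3,fy=3.3,interpolation=cv2.INTER_CUBIC))
E
```

```text
18.625 [ 0.3538 -0.1485  0.3135] [1.79900797e+02 6.76239977e-02 8.64323264e+01] [0.2 0.1 0.4]
top [([160.1, 194.9], 129), ([251.8, 188.9], 95), ([288.6, 198.1], 21), ([287.0, 226.8], 20), ([312.5, 239.2], 97)]
side [([248.4, 182.5], 84), ([327.3, 208.8], 136), ([172.0, 288.9], 160)]
```

View pics/t10.png

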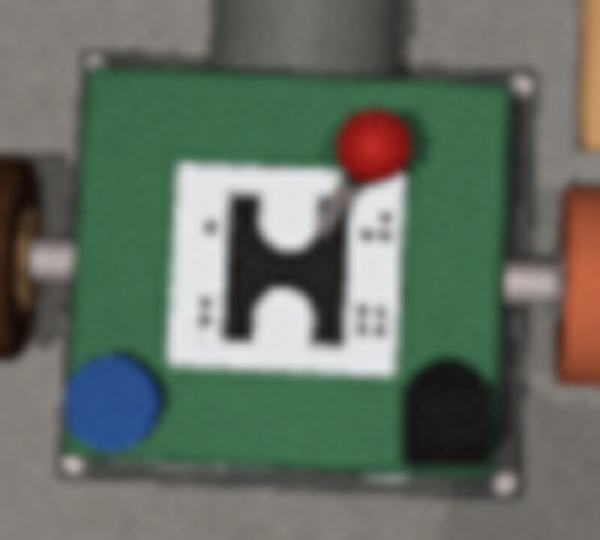

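View pics/side10c.png

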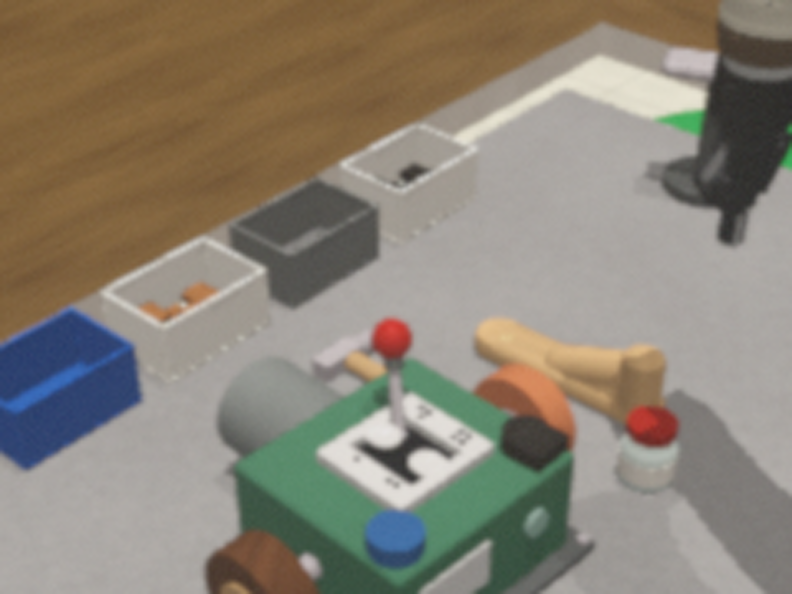

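View pics/top10.png

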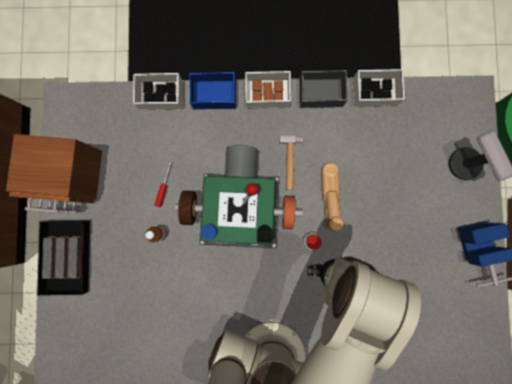

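Run:
```python
from h import *
from workcell import bot
th=np.radians(-3.2);R=np.array([[np.cos(th),-np.sin(th)],[np.sin(th),np.cos(th)]]);o=np.array([.519,.1087])
k,e=tri(ray('top',(374/6+189.6,146/6+164.6)),ray('side',(392/3.3+129.65,339/3.3+79.65)))
l=R.T@(k[:2]-o);print(k,e,l,'fore',np.arctan2(l[0],k[2]-.075),'cross',np.arctan2(-l[1],k[2]-.075))
q=bot.get_obs();print(q['time'],np.abs(q['qd']).max(),q['wrist_force'])
```

```text
[0.58098408 0.05843525 0.20573325] 0.0009860858762600919 [ 0.06469329 -0.04672633] fore 0.45951875047185387 cross 0.34326734319192875
18.875 0.38356567022125543 [-0.0176805   0.25817129 -0.13157598]
```

The lever is home: the knob is at local (65,-47) and 0.206 m high, which matches the slot-end values. I'll let the arm settle and hand in.

Call:
send_rows --pt "1 0 0 0 0" --pt "1 0 0 0 0" --pt "1 0 0 0 0" --pt "1 0 0 0 0"

```text
time: 19.38
ee_pos: [0.354, -0.1456, 0.3133]
tcp_rot: [-180.0, -0.0, 86.7]
wrist_force: [1.0, 0.2, 0.0]
opening: 0.0002
```

```bash
python3 -c "
from workcell import bot
print(bot.job_done())"
```

```text
the job is handed in; nothing more can be done
None
```

The lever is fully home in the third slot, and the job is handed in at about 19.4 s. With the fingers shut, I pushed it forward from the second slot to the middle, across to the right, then forward to its stop. The wrist force I read after each move reached about 8 N at most, at the stop.

**Lever:** After I let go, the cameras put the knob 65 mm forward and 47 mm right of the gearbox centre, 206 mm high. That is about 0.46 rad fore and 0.34 rad cross, against limits of 0.36 and 0.28. Two of these were slightly off the expected figures: fore reads past its 0.43 stop, and 47 mm is just short of the expected 50 to 56. I put both down to a few millimetres of camera error and play in the slot.

**Fourth slot:** The lever did not run back. It was about 2 mm behind mid-length when I checked it just after the crossing.

**Bystanders and arm:** By eye, the bystanders are where they were in the first top picture. I did not measure each one. The arm is well clear, with wrist force near zero.

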